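# Lock the pantry stock bin with the blade key

## Task

One of the two lidded stock bins is still unlocked: its lock tongue is not under the keeper. Take the flat-grip blade key from the wooden key stand, put its blade in the slot of that bin's lock and turn it a quarter turn clockwise, seen from above, until the lock is fully home. Leave the key standing upright in the slot and let go of it.

Things in the scene. Friction and masses are not known exactly. Their poses are not given: they have to be found in the camera images.
- key_grip (a point): Blade key, loose, aluminium, 140 g: the key with a flat upright bar grip. Point: centre of the grip (50 mm along y, 16 mm thick along x, 48 mm tall, z up); pinch its thickness. 24 mm below the point is a round collar, 56 mm across, 6 mm thick; under it a blade 42 mm wide along y, 8 mm thick, reaching 48 mm below the point; its two ends are alike.
- latch_slot (a point): Steel cam lock, 72 mm across, 24 mm high, on the unlocked bin's lid. Point: centre of the slot's mouth, on the axis, level with the cam's top, 102 mm above the table. x lies along the slot towards the tongue and turns with the cam; z up. Slot 62 mm long, 20 mm deep, 13 mm wide, flaring to 25 mm at the mouth. Inserted, the key's collar rests on the cam, its grip centre 30 mm above the point.
- latch (a joint): Turn of that cam in rad, growing clockwise seen from above: unlocked at the start, 0 to 0.3; firm stop at 1.57, where it is locked with its tongue under the dark steel keeper on the bin's side. Light steady friction, 0.06 N m, no spring; it stays where left. The blade has about 7 degrees of play in the slot either way.
- stand: Fixed wooden key stand, 235 mm along its y (the row), 75 mm wide, 70 mm high; origin under its centre. Three keys 78 mm apart stand in its pockets in any order, grips along the row, collars resting on top, feet up to 18 mm deep: lift straight up. The other two have a round knob and a thin crossbar. The two bins are 180 x 150 mm, lid tops 78 mm high; the second is already locked.
Mind the look-alikes: they are no part of the job. What is shaped like the part that bears latch_slot but purple is not meant. Leave any blue look-alike of the part that bears key_grip alone.

How it is judged (in metres and radians):
On the way, in this order (a step that is already met when the one before it is completed fails the run):
1. the key's blade is in the slot of the still unlocked lock (value of joint latch below 0.7 rad and horizontal distance between key_grip and latch_slot below 0.015 m and z of key_grip in the frame of latch_slot below 0.04 m and angle between the y axis of key_grip and the x axis of latch_slot, either way round below 0.35 rad), for 0.1 s.
2. the lock is turned home with the blade in its slot (value of joint latch above 1.39 rad and horizontal distance between key_grip and latch_slot below 0.015 m and z of key_grip in the frame of latch_slot below 0.04 m), for 0.1 s.
At the end, for the whole second after the job is handed in: The cam of the unlocked bin is within 10 degrees of its stop (joint over 1.39 rad) and the blade key stands in its slot: grip centre within 15 mm of the cam's axis and less than 40 mm above the slot's mouth, tilted less than 15 degrees (all of step 2 and angle between key_grip's own z axis and vertical below 0.26 rad); the robot touches nothing.
It also fails if it takes over 43 s, if anything falls off the work surface, if the arm or the gripper's body presses on something with over 40 N, if the wrist force passes 120 N, or if a joint passes its speed limit or range.

## Robot

A 6-joint arm with a two-finger parallel gripper is mounted at the origin on the work surface. World frame = base frame: x ahead of the robot, y to its left, z up, the work surface at z = 0. Lengths are in mm, angles in rad, forces in N, time in s.
With the tool pointing down it reaches from about 200 to 875 mm from the base axis. Payload 3.4 kg.
Tool frame: the origin (TCP) lies midway between the tips of the shut fingers; the grasp point (between the pads) lies 19 mm behind it; z points along the fingers, x is the direction in which the jaws open and shut, and the axes are right-handed (so a half turn about z gives the same grasp; the last joint's range is limited). The gripper opens to 94 mm and grips with 3 to 60 N. Pads are 16 mm wide; open, the fingers measure 119 mm over their backs; the gripper's body (75 mm by 177 mm) begins 78 mm behind the grasp point.
Start: joints at [-1.433, 0.276, 1.505, -0, 1.361, -0.121], TCP at [147.152, -555.888, 205.493] pointing down, gripper open.
Joint ranges: [-2.89, 2.89], [-0.75, 2.08], [0.22, 2.7], [-1.18, 4.32], [0.11, 2.71], [-2.7, 2.7]. Speed limits (rad/s): [2.57, 2.57, 3.14, 3.14, 3.14, 3.14].

## Interface

Orientations are given as a unit quaternion [w, x, y, z].
In Python, from cell import r gives the robot as it stands. Calls block until the motion is done:
- r.reach(position, orientation): joint-space move of the TCP to a pose.
- r.line_to(position, ori=None, speed=150): straight line of the TCP; ori=None keeps the orientation; speed is the mean speed in mm/s.
- r.movej(angles): joint-space move.
- r.gripper_to(opening, squeeze=None): finger opening in mm; squeeze is the grip in N (None keeps the last); returns when the fingers have stopped.
- r.wait(seconds).
- r.ik(position, orientation): joint angles nearest the present ones, or None.
- r.get_image(name): name is "scene" or "top" or "wrist"; returns a dict with "color" (400x640x3 uint8, red, green, blue), "camera_matrix" (3x3 intrinsics, pixels), "dist" ([k1, k2, p1, p2, k3] as OpenCV has them; the pictures are not rectified), "R" (3x3) and "t" (3): a world point X has camera coordinates R X + t. Camera axes: x right, y down, z forward; pixel columns grow to the right and rows downward; lengths in mm; the calibration is good to about 2 mm. A picture is of the moment at which its call begins. There is no depth.
A pose or a line that the arm cannot do raises r.Unreachable and nothing moves.
- r.job_done(): hands the job in, once; it reports no verdict.
Readings, each from a call of its own:
- r.get_time_s(): time.
- r.get_qpos(): joint angles.
- r.get_qvel(): joint speeds.
- r.get_joint_efforts(): joint torques, N m.
- r.get_ee_pos(): TCP position.
- r.get_eef_rot(): TCP orientation.
- r.get_wrist_force(): force on the tool from outside, world axes, zero at the start.
- r.get_wrist_torque(): the same for the moment, N m.
- r.get_finger_gap(): finger opening in mm.
Only numpy, scipy, OpenCV 4.12 (cv2) and the standard library are available. Lean on these libraries where they do the work, as an engineer would, in place of code of your own. Each camera call takes 0.05 s, during which the arm holds its last target.

## Working session

There is one attempt and no reset: what is moved stays moved. The work goes in short steps, each a Python script; the robot and the scene stay as the last script left them, time stands still between calls to the robot, and variables do not carry over. Pictures are saved under pics/ and viewed, and the job is handed in when it is done.

```bash
ls; mkdir -p pics
python3 - <<'E'
from cell import r
import cv2
for n in ("scene","top","wrist"):
    d=r.get_image(n); cv2.imwrite(f"pics/{n}0.png",d["color"][:,:,::-1])
    print(n,d["camera_matrix"].tolist(),d["dist"],d["R"].round(4).tolist(),d["t"])
print(r.get_time_s())
E
```

```text
pics
scene [[504.27688021157593, 0.0, 330.74453483950634], [0.0, 504.27688021157593, 200.54503008620648], [0.0, 0.0, 1.0]] [0.04379241 0.         0.         0.         0.        ] [[0.4313, 0.9021, -0.0125], [0.5619, -0.2795, -0.7785], [-0.7058, 0.3288, -0.6275]] [-121.33664507 -174.34124128 1414.29965895]
top [[377.0015650039261, 0.0, 317.1370327049175], [0.0, 377.0015650039261, 196.36377550996164], [0.0, 0.0, 1.0]] [0.00038531 0.         0.         0.         0.        ] [[0.007, -0.9994, -0.0345], [-0.9971, -0.0044, -0.0764], [0.0762, 0.035, -0.9965]] [-26.70006251 396.42087079 842.54519258]
wrist [[277.0822982448366, 0.0, 313.28739239707687], [0.0, 277.0822982448366, 196.8834906972699], [0.0, 0.0, 1.0]] [0.00973983 0.         0.         0.         0.        ] [[0.2551, -0.9669, -0.0033], [-0.9306, -0.2464, 0.2706], [-0.2625, -0.066, -0.9627]] [-572.83880817  -27.66311081  392.71743237]
0.15
```

View pics/scene0.png

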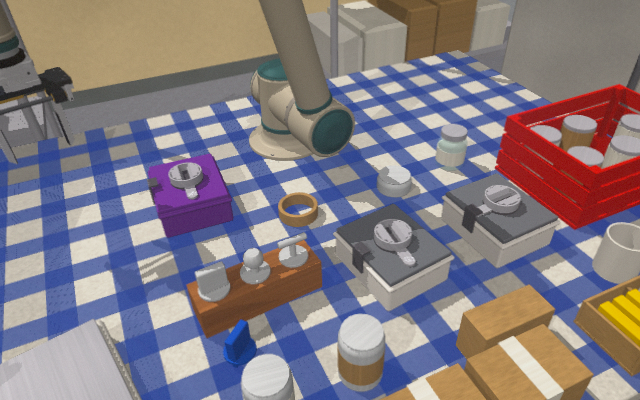

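View pics/top0.png

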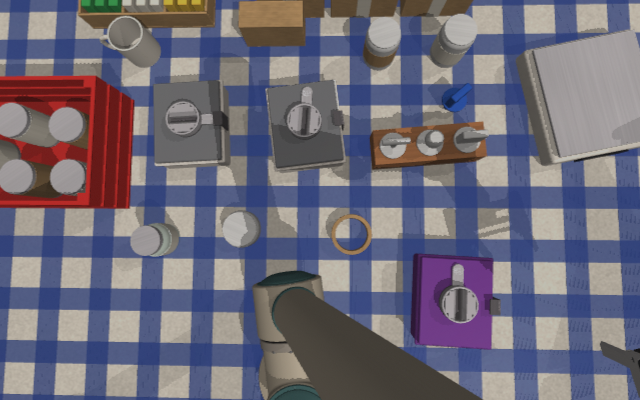

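View pics/wrist0.png

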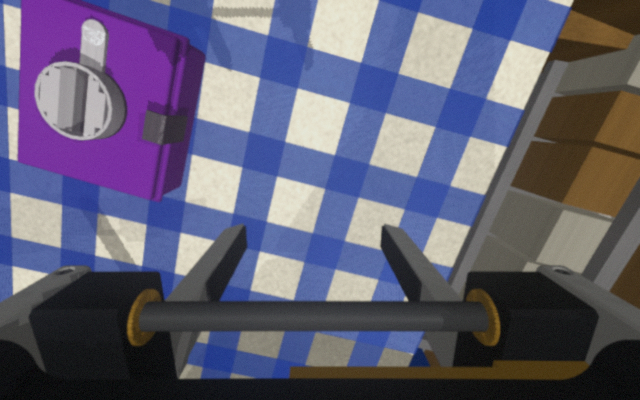

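The unlocked grey bin is the middle one: its cam is at top (305,120), tongue up, keeper to the right at (338,120). The bar key is the one at scene (212,280), top (470,137). The purple bin and the blue key are decoys. I'll zoom in next.

Run:
```python
import cv2,numpy as np
t=cv2.imread("pics/top0.png"); s=cv2.imread("pics/scene0.png")
a=cv2.resize(t[75:175,260:500],None,fx=3.3,fy=3.3,interpolation=cv2.INTER_CUBIC)
cv2.imwrite("pics/topz.png",a)
b=cv2.resize(s[200:340,180:460],None,fx=2.8,fy=2.8,interpolation=cv2.INTER_CUBIC)
cv2.imwrite("pics/scenez.png",b)
```

```text
(no output)
```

View pics/topz.png

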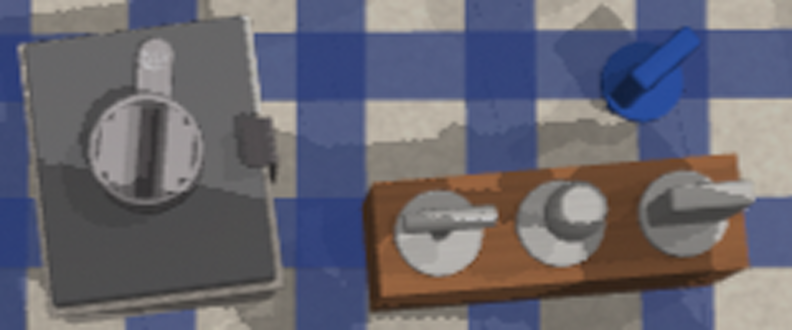

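View pics/scenez.png

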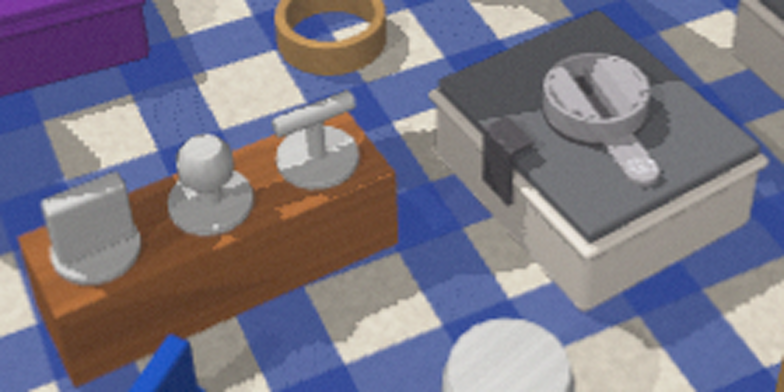

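```bash
cat > h.py <<'E'
import numpy as np,cv2
from cell import r
def ray(d,uv):
    p=cv2.undistortPoints(np.array([[uv]],float),np.array(d["camera_matrix"]),np.array(d["dist"]))[0,0]
    R=np.array(d["R"]);t=np.array(d["t"]); v=R.T@np.array([*p,1]); return -R.T@t, v/np.linalg.norm(v)
def plane(d,uv,z):
    o,v=ray(d,uv); return o+v*(z-o[2])/v[2]
def tri(obs):
    A=np.zeros((3,3));b=np.zeros(3);L=[ray(d,uv) for d,uv in obs]
    for o,v in L:
        P=np.eye(3)-np.outer(v,v);A+=P;b+=P@o
    X=np.linalg.solve(A,b); return X,[float(np.linalg.norm((np.eye(3)-np.outer(v,v))@(X-o))) for o,v in L]
def down(a): # tool z down, tool x at world yaw a
    from scipy.spatial.transform import Rotation as Ro
    x=np.array([np.cos(a),np.sin(a),0]);z=np.array([0,0,-1.]);M=np.c_[x,np.cross(z,x),z]
    q=Ro.from_matrix(M).as_quat(); return [float(k) for k in (q[3],q[0],q[1],q[2])]
E
python3 - <<'E'
from h import *
import pickle
s=r.get_image("scene");t=r.get_image("top");pickle.dump((s,t),open("st.pkl","wb"))
T=lambda u,v:(260+(u+.5)/3.3-.5,75+(v+.5)/3.3-.5)
S=lambda u,v:(180+(u+.5)/2.8-.5,200+(v+.5)/2.8-.5)
print("cam",tri([(t,T(147,149)),(s,S(598,90))]), plane(t,T(147,149),102))
print("collar bar",tri([(t,T(684,213)),(s,S(95,248))]),plane(t,T(684,213),76))
print("collar knob",plane(t,T(562,222),76)," cross",plane(t,T(440,233),76))
print("tongue tip", plane(t,T(155,50),90),"slot ends",plane(t,T(153,105),102),plane(t,T(146,195),102))
print(r.get_eef_rot())
E
```

```text
cam (array([551.70749488,   2.57308466,  96.15779936]), [1.8327980798205128, 1.8327980798205967]) [5.49196300e+02 4.95165555e-01 1.02000000e+02]
collar bar (array([ 515.32286855, -341.51500877,   72.0037056 ]), [1.3346321372026628, 1.3346321372027925]) [ 514.00483031 -341.39162756   76.        ]
collar knob [ 508.23729632 -264.20649603   76.        ]  cross [ 501.13476203 -186.56492121   76.        ]
tongue tip [617.42547767  -3.17344226  90.        ] slot ends [577.46067547  -3.02416507 102.        ] [519.79775315   0.84040771 102.        ]
[-2.64993627e-04  7.92430401e-01 -6.09962219e-01 -2.84004654e-04]
```

```bash
cat >> h.py <<'E'
from scipy.spatial.transform import Rotation as Ro
def campose(p,q,CT):  # camera R,t for tool pose
    Rt=Ro.from_quat([q[1],q[2],q[3],q[0]]).as_matrix(); return Rt
E
python3 - <<'E'
from h import *
d=r.get_image("wrist");p=np.array(r.get_ee_pos());q=r.get_eef_rot()
Rt=Ro.from_quat([q[1],q[2],q[3],q[0]]).as_matrix()
R=d["R"];C=-R.T@d["t"]
print("cam in tool",Rt.T@(C-p),"fwd in tool",Rt.T@R[2])
off=Rt.T@(C-p); f=Rt.T@R[2]
# TCP at z=H such that optical axis passes through target
for name,T,a,H in (("key",[514,-341,110],0.083,260),("key2",[514,-341,110],0.083,330),("lock",[550,1,102],1.51,260)):
    Q=down(a);M=Ro.from_quat([Q[1],Q[2],Q[3],Q[0]]).as_matrix()
    o=M@off;v=M@f; c=np.array([0,0,H])+o; s=(T[2]-c[2])/v[2]
    pos=np.array(T)-s*v-o; print(name,pos,r.ik(list(pos),Q))
for p,a in (([514,-341,85],.083),([550,1,115],1.51),([550,1,115],-.1)): print(r.ik(p,down(a)))
E
```

```text
cam in tool [  -0.6469485   -79.12200664 -178.84225286] fwd in tool [-0.00208288  0.27077245  0.96264113]
key [ 514.24494244 -327.55842092  260.        ] [-6.81232875e-01  3.05394405e-01  1.32896832e+00 -4.44089210e-16
  1.50722993e+00 -7.64232875e-01]
key2 [ 512.76351555 -307.92399153  330.        ] [-6.57093496e-01  2.72188274e-01  1.21019665e+00 -4.44089210e-16
  1.65920772e+00 -7.40093496e-01]
lock [534.48721339   3.32261014 260.        ] [-1.23992831e-01  1.88085138e-01  1.48979201e+00 -4.44089210e-16
  1.46371551e+00 -1.63399283e+00]
[-6.98504216e-01  4.23337724e-01  1.59187522e+00 -4.44089210e-16
  1.12637971e+00 -7.81504216e-01]
[-1.24700692e-01  3.04995558e-01  1.70044280e+00 -4.44089210e-16
  1.13615429e+00 -1.63470069e+00]
[-1.24700692e-01  3.04995558e-01  1.70044280e+00 -4.44089210e-16
  1.13615429e+00 -2.47006915e-02]
```

Run:
```python
from h import *
import pickle
out=[]
for n,p,a in (("lockA",[525,3,250],1.51),("lockB",[525,63,250],1.51),("keyA",[514,-325,260],.083),("keyB",[574,-325,260],.083)):
    r.reach(p,down(a)); r.wait(0.15)
    d=r.get_image("wrist"); out.append(d); cv2.imwrite(f"pics/{n}.png",d["color"][:,:,::-1]); print(n,r.get_time_s(),r.get_ee_pos())
pickle.dump(out,open("w.pkl","wb"))
ims=[o["color"][:,:,::-1] for o in out]
cv2.imwrite("pics/lk.png",cv2.resize(np.vstack([np.hstack(ims[:2]),np.hstack(ims[2:])]),(800,500),interpolation=cv2.INTER_AREA))
```

```text
lockA 2.9 [525.01299199   2.38200981 249.90884994]
lockB 3.45 [525.0655034   62.08468959 249.98085598]
keyA 5.0917 [ 514.45838169 -323.85621947  260.19496004]
keyB 5.6417 [ 573.28177609 -324.76480127  260.2959934 ]
```

View pics/lk.png

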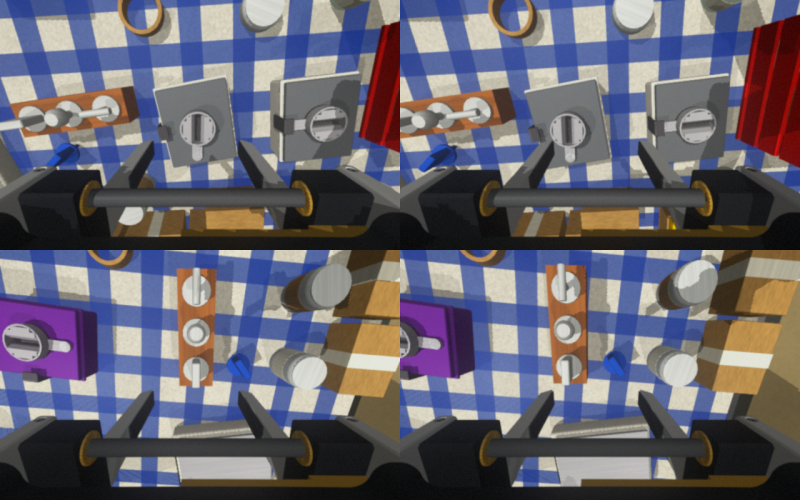

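Run:
```python
import cv2,numpy as np
def z(n,u,v,w=50):
    i=cv2.imread(f"pics/{n}.png")[v-w:v+w,u-w:u+w]; return cv2.resize(i,(400,400),interpolation=cv2.INTER_CUBIC)
# scale 4 ; origins
cv2.imwrite("pics/lz.png",np.hstack([z("lockA",316,210),z("lockB",268,210)]))
cv2.imwrite("pics/kz.png",np.hstack([z("keyA",314,190),z("keyB",272,190)]))
```

```text
(no output)
```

View pics/lz.png

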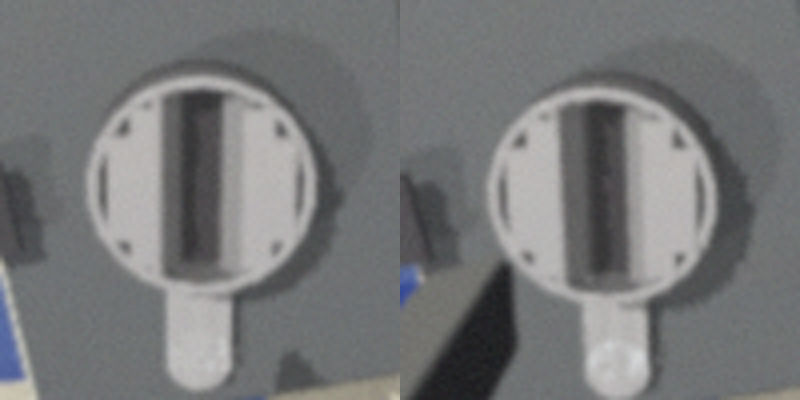

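View pics/kz.png

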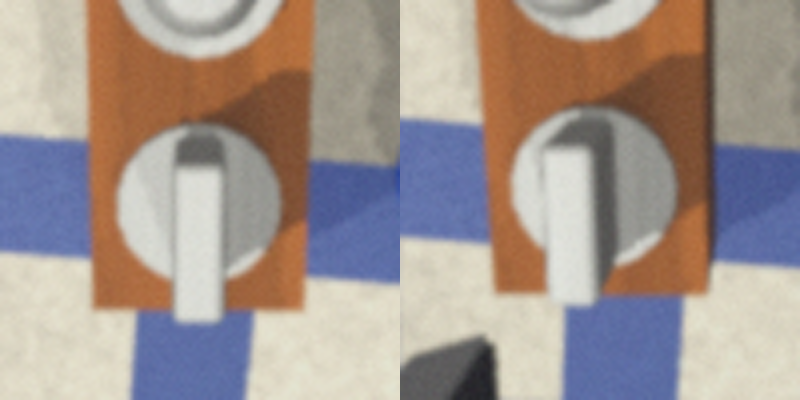

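Run:
```python
from h import *
import pickle
la,lb,ka,kb=pickle.load(open("w.pkl","rb"))
Z=lambda u0,v0:(lambda u,v:(u0-50+(u+.5)/4-.5,v0-50+(v+.5)/4-.5))
LA,LB,KA,KB=Z(316,210),Z(268,210),Z(314,190),Z(272,190)
print("cam",tri([(la,LA(202,185)),(lb,LB(202,195))]),plane(la,LA(202,185),102),plane(lb,LB(202,195),102))
for nm,d,f,a,b in (("A",la,LA,(204,92),(200,278)),("B",lb,LB,(201,100),(207,284))):
    v=plane(d,f(*b),102)-plane(d,f(*a),102); print("slot",nm,np.linalg.norm(v),np.arctan2(v[1],v[0]))
for nm,d,f,c,tip in (("A",la,LA,(202,185),(200,372)),("B",lb,LB,(202,195),(217,380))):
    v=plane(d,f(*tip),90)-plane(d,f(*c),102); print("tongue",nm,np.linalg.norm(v),np.arctan2(v[1],v[0]))
print("gripTop",tri([(ka,KA(198,245)),(kb,KB(172,226))]),plane(ka,KA(198,245),124),plane(kb,KB(172,226),124))
print("collar",tri([(ka,KA(199,203)),(kb,KB(194,187))]),plane(ka,KA(199,203),76),plane(kb,KB(194,187),76))
for d,f,a,b in ((ka,KA,(198,167),(198.5,322.5)),(kb,KB,(168.5,147),(175,304))):
    v=plane(d,f(*a),124)-plane(d,f(*b),124); print("grip y",np.linalg.norm(v),np.arctan2(v[1],v[0])-np.pi/2)
```

```text
cam (array([549.80219542,   5.3648289 , 101.05816942]), [0.200783366697728, 0.20078336669765445]) [549.71479021   5.370165   102.        ] [549.29495532   5.55701862 102.        ]
slot A 60.31325100721058 -0.0806770260128202
slot B 59.864057313176914 -0.07492485153440291
tongue A 70.76929035539827 -0.06786633133336559
tongue B 70.48808774924447 -0.06038538051303658
gripTop (array([ 515.58857391, -338.94713618,  117.43128234]), [0.10864974584432177, 0.10864974584423746]) [ 515.42719343 -337.12858031  124.        ] [ 516.64388758 -336.92404808  124.        ]
collar (array([ 515.7181642 , -336.85376168,   74.82546189]), [0.08440394383997958, 0.08440394383989307]) [ 515.69291399 -336.46906486   76.        ] [ 515.87949697 -336.64532616   76.        ]
grip y 48.06745741126847 0.0871684288923873
grip y 48.04474662750414 0.07490980142858739
```

Run:
```python
from h import *
import pickle
s,t=pickle.load(open("st.pkl","rb"))
S=lambda u,v:(180+(u+.5)/2.8-.5,200+(v+.5)/2.8-.5)
print(plane(s,S(597,89),102),plane(s,S(95,249),76))
r.reach([515.7,-337.5,175],down(.083)); r.wait(.3)
print(r.get_ee_pos(),r.get_time_s())
for n in("top","scene","wrist"): cv2.imwrite(f"pics/{n}1.png",r.get_image(n)["color"][:,:,::-1])
```

```text
[556.32793359   0.68005784 102.        ] [ 520.63219664 -340.935906     76.        ]
[ 517.11552306 -337.9021473   176.36231986] 6.4417
```

View pics/wrist1.png

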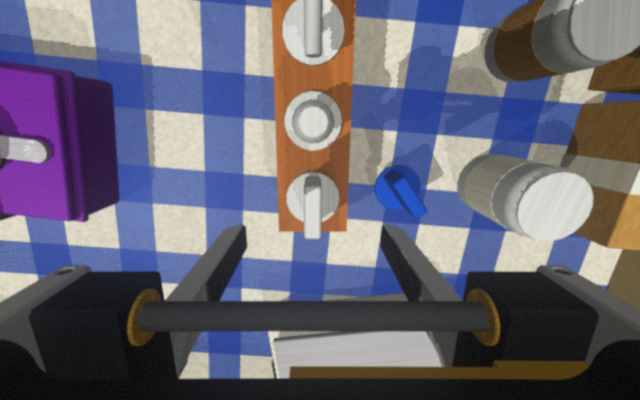

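View pics/scene1.png

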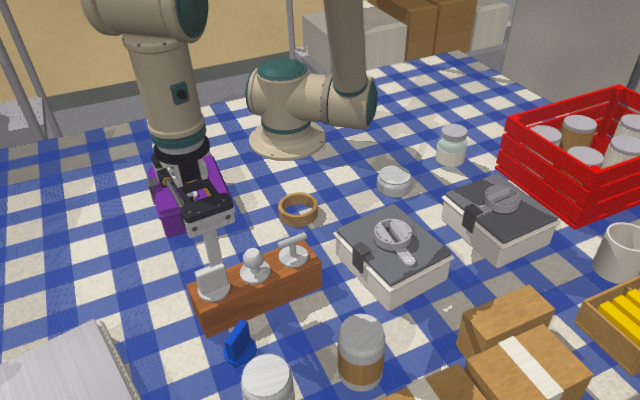

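Run:
```python
from h import *
p=np.array(r.get_ee_pos());q=r.get_eef_rot();M=Ro.from_quat([q[1],q[2],q[3],q[0]]).as_matrix()
print(p,r.get_finger_gap())
for n in("wrist","scene","top"):
    d=r.get_image(n)
    for o in ([0,0,0],[47,0,0],[-47,0,0],[47,8,0],[-47,8,0],[47,-8,0],[-47,-8,0],[59.5,0,0]):
        X=p+M@np.array(o,float)
        uv=cv2.projectPoints(X[None],cv2.Rodrigues(d["R"])[0],d["t"],d["camera_matrix"],d["dist"])[0].ravel();print(n,o,uv.round(1))
i=cv2.imread("pics/wrist1.png");s=cv2.imread("pics/scene1.png")
cv2.imwrite("pics/f.png",np.hstack([cv2.resize(i[190:270,160:260],(400,320),interpolation=2),cv2.resize(i[190:270,370:470],(400,320),interpolation=2)]))
cv2.imwrite("pics/g.png",cv2.resize(s[190:310,160:310],None,fx=5,fy=5,interpolation=2))
```

```text
[ 516.29549758 -337.53036569  175.42042973] 93.94371509995281
wrist [0, 0, 0] [313.3 237.6]
wrist [47, 0, 0] [380.6 237.5]
wrist [-47, 0, 0] [246.1 237.6]
wrist [47, 8, 0] [379.9 248. ]
wrist [-47, 8, 0] [246.8 248.1]
wrist [47, -8, 0] [381.3 226.8]
wrist [-47, -8, 0] [245.3 227. ]
wrist [59.5, 0, 0] [398.5 237.5]
scene [0, 0, 0] [205.4 245.4]
scene [47, 0, 0] [215.5 263.2]
scene [-47, 0, 0] [196.1 229. ]
scene [47, 8, 0] [210.6 265.1]
scene [-47, 8, 0] [191.5 230.6]
scene [47, -8, 0] [220.3 261.3]
scene [-47, -8, 0] [200.6 227.3]
scene [59.5, 0, 0] [218.3 268.2]
top [0, 0, 0] [484.3 125.7]
top [47, 0, 0] [481.4 100.9]
top [-47, 0, 0] [487.1 150.8]
top [47, 8, 0] [485.8 100.5]
top [-47, 8, 0] [491.5 150.4]
top [47, -8, 0] [477.1 101.3]
top [-47, -8, 0] [482.7 151.2]
top [59.5, 0, 0] [480.7  94.3]
```

View pics/f.png

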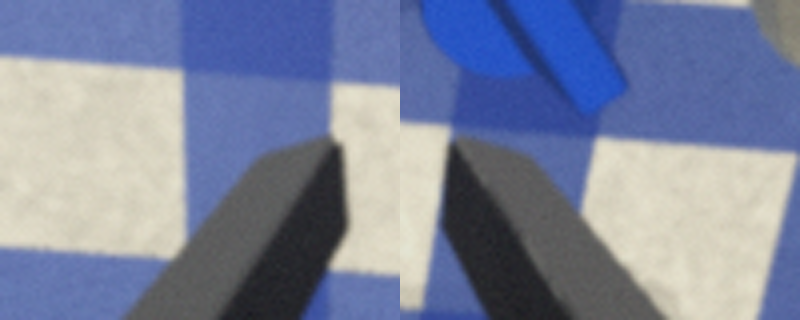

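View pics/g.png

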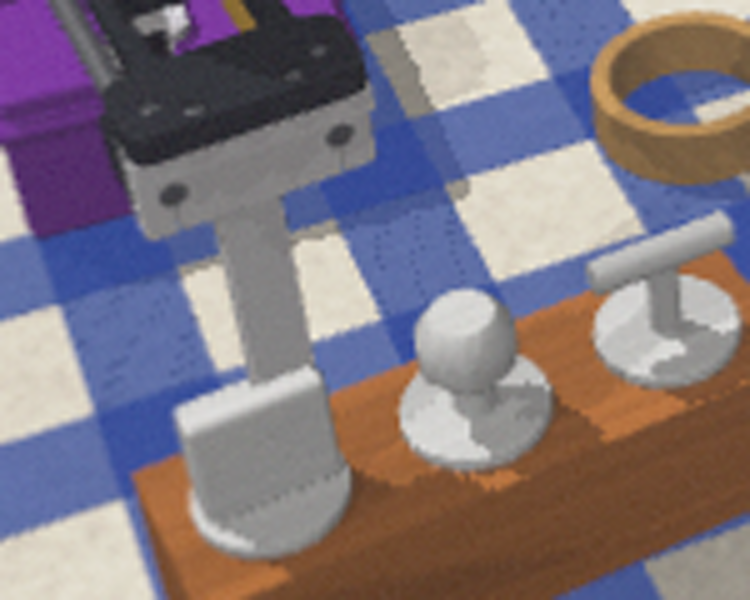

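Wrist-camera projections of the fingertips agree with the picture to within about 1.5 px, so I trust it near the tool. Grasping the key now.

Run:
```python
from h import *
r.line_to([515.4,-338,84],down(.082),speed=120)
f0=r.get_wrist_force()
r.gripper_to(8,squeeze=40)
print(r.get_finger_gap(),r.get_ee_pos(),f0,r.get_wrist_force(),r.get_time_s())
for n in("top","scene","wrist"):cv2.imwrite(f"pics/{n}2.png",r.get_image(n)["color"][:,:,::-1])
i=cv2.imread("pics/wrist2.png")
cv2.imwrite("pics/g2.png",cv2.resize(i[140:280,220:400],None,fx=4,fy=4,interpolation=2))
```

```text
15.74762361178524 [ 515.48860547 -338.00325886   83.9889734 ] [ 0.1910444   0.07545682 -0.01172998] [ 0.59469727  0.23640523 -0.66428407] 8.825
```

View pics/g2.png

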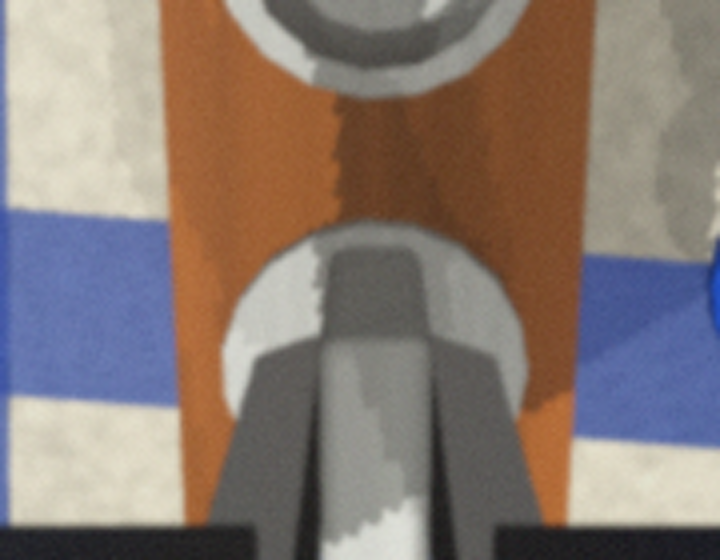

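Run:
```python
from h import *
d=r.get_image("wrist")
W=lambda u,v:(220+(u+.5)/4-.5,140+(v+.5)/4-.5)
for dv in (0,1.4):
    a=W(375,338);b=W(375,222);e=W(375,248)
    f=lambda p:(p[0],p[1]+dv)
    for nm,p,z in(("griptop",a,124),("collar edge",b,76),("grip bottom",e,76)): print(dv,nm,plane(d,f(p),z))
```

```text
0 griptop [ 513.43462726 -312.49762592  124.        ]
0 collar edge [ 513.20772004 -309.51289346   76.        ]
0 grip bottom [ 513.59224792 -314.23953227   76.        ]
1.4 griptop [ 513.49958871 -313.29614134  124.        ]
1.4 collar edge [ 513.29011542 -310.52570153   76.        ]
1.4 grip bottom [ 513.67573301 -315.26573693   76.        ]
```

Run:
```python
from h import *
r.line_to([515.4,-338,190],speed=200)
r.reach([550.3,5,190],down(1.499))
r.line_to([550.3,5,150],speed=150); r.wait(.2)
print(r.get_finger_gap(),r.get_ee_pos(),r.get_wrist_force(),r.get_time_s())
for n in("top","scene","wrist"):cv2.imwrite(f"pics/{n}3.png",r.get_image(n)["color"][:,:,::-1])
i=cv2.imread("pics/wrist3.png");s=cv2.imread("pics/scene3.png");t=cv2.imread("pics/top3.png")
z=lambda i,u,v,w:cv2.resize(i[v-w:v+w,u-w:u+w],(400,400),interpolation=2)
cv2.imwrite("pics/g3.png",np.hstack([z(i,313,220,60),z(s,393,225,50)]))
cv2.imwrite("pics/t3.png",z(t,305,120,60))
```

```text
15.794795593761409 [551.23736986   4.63338125 151.14361233] [-0.27103887 -0.9153944  -1.46273691] 11.625
```

View pics/g3.png

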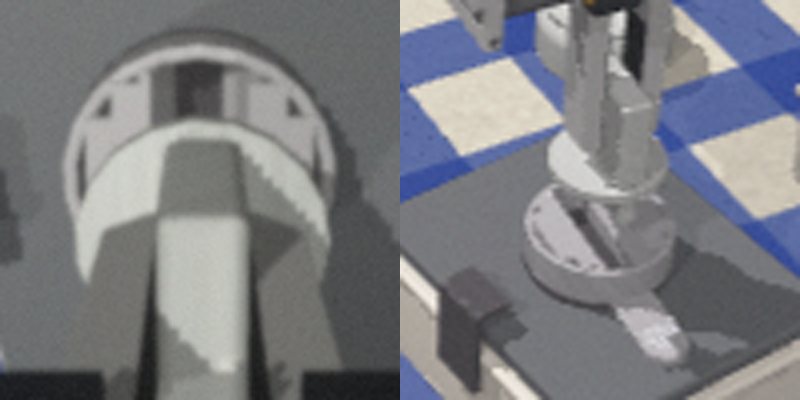

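View pics/t3.png

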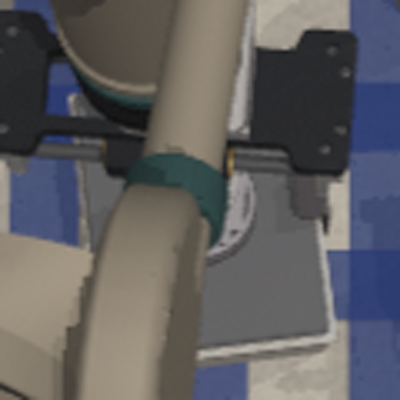

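Run:
```python
from h import *
s=r.get_image("scene");p=np.array(r.get_ee_pos())
Z=lambda u,v:(343+(u+.5)/4-.5,175+(v+.5)/4-.5)
z=p[2]+16-24
print(p,plane(s,Z(199,239),102),plane(s,Z(208,158),z))
```

```text
[550.62767714   4.99407359 150.58127219] [562.88027791  -4.39687947 102.        ] [553.94364657   2.80138674 142.58127219]
```

Run:
```python
from h import *
x,y=550.8,4.3
for z in (136,130,125,121,119,117.5,116.5):
    r.line_to([x,y,z],speed=60)
    f=np.array(r.get_wrist_force()); print(z,np.array(r.get_ee_pos()).round(2),f.round(2),np.array(r.get_wrist_torque()).round(3),round(r.get_time_s(),2))
    if abs(f[2])>20 or np.hypot(f[0],f[1])>20: break
for n in("scene","wrist"):cv2.imwrite(f"pics/{n}4.png",r.get_image(n)["color"][:,:,::-1])
i=cv2.imread("pics/wrist4.png");s=cv2.imread("pics/scene4.png")
z=lambda i,u,v,w:cv2.resize(i[v-w:v+w,u-w:u+w],(400,400),interpolation=2)
cv2.imwrite("pics/g4.png",np.hstack([z(i,313,220,60),z(s,393,225,50)]))
```

```text
136 [550.25   4.37 135.2 ] [ 0.   -0.11 -2.32] [ 0.001 -0.135  0.016] 12.21
130 [550.46   4.33 129.55] [ 0.2  -0.19 -2.91] [ 0.043 -0.106  0.006] 12.46
125 [550.52   4.34 124.65] [ 1.07 -0.24 -1.15] [ 0.038 -0.175  0.037] 12.71
121 [550.55   4.31 120.71] [ 0.21 -0.47 -2.41] [ 0.054 -0.148 -0.002] 12.96
119 [550.73   4.31 118.91] [ 1.47  0.32 -1.3 ] [-0.014 -0.141 -0.017] 13.21
117.5 [550.74   4.33 117.44] [-0.61  0.05 -1.97] [ 0.043 -0.174  0.052] 13.46
116.5 [550.75   4.28 116.43] [-0.04  0.19 -1.05] [ 0.02  -0.108 -0.006] 13.71
```

View pics/g4.png

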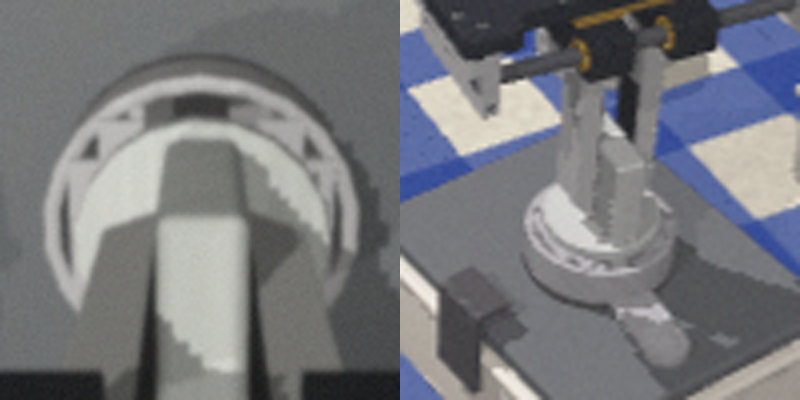

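Run:
```python
from h import *
x,y=550.8,4.3
def st(a,z=116.3):
    r.reach([x,y,z],down(a)); 
    f=np.array(r.get_wrist_force());m=np.array(r.get_wrist_torque())
    print(round(a,3),np.array(r.get_ee_pos()).round(1),f.round(1),m.round(2),round(r.get_time_s(),2)); return abs(f).max()>25 or abs(m[2])>0.7
a=1.499
for k in range(16):
    a-=0.15 if a>.35 else 0.05
    if st(a): break
```

```text
1.349 [550.8   4.3 116.3] [ 0.1  0.7 -2.8] [ 0.02 -0.15  0.05] 14.07
1.199 [550.8   4.3 116.3] [-0.2 -0.1 -1.4] [ 0.06 -0.18  0.03] 14.34
1.049 [550.8   4.3 116.3] [-0.6 -0.  -1.9] [ 0.05 -0.16  0.01] 14.61
0.899 [550.8   4.3 116.3] [-0.6 -0.2 -2.2] [-0.   -0.14 -0.04] 14.88
0.749 [550.8   4.3 116.3] [ 0.   0.7 -1.7] [ 0.08 -0.19  0.03] 15.14
0.599 [550.9   4.4 116.3] [ 0.8  1.2 -1.8] [ 0.13 -0.19 -0.01] 15.41
0.449 [550.9   4.5 116.3] [ 1.2  1.4 -2.5] [ 0.26 -0.35  0.05] 15.68
0.299 [551.    4.5 116.4] [ 0.5  1.3 -2.2] [ 0.29 -0.35  0.09] 15.94
0.249 [551.2   4.5 116.4] [ 1.5  1.4 -2.4] [ 0.37 -0.58  0.07] 16.19
0.199 [551.2   4.5 116.4] [ 2.4  2.6 -2.8] [ 0.5  -0.63  0.09] 16.44
0.149 [551.2   4.5 116.4] [ 2.5  2.6 -3.3] [ 0.57 -0.72  0.05] 16.69
0.099 [551.2   4.5 116.4] [ 2.3  2.6 -2.2] [ 0.64 -0.86  0.04] 16.94
0.049 [551.1   4.5 116.4] [ 3.1  2.5 -2.2] [ 0.62 -0.9   0.09] 17.19
-0.001 [551.3   4.4 116.4] [ 4.7  3.4 -3. ] [ 0.7  -1.01  0.08] 17.44
-0.051 [551.4   4.4 116.4] [ 4.8  3.7 -3. ] [ 0.82 -1.1   0.63] 17.69
-0.101 [551.4   4.6 116.4] [ 4.   3.4 -3. ] [ 0.85 -1.04  0.95] 17.94
```

Run:
```python
from h import *
for n in("scene","wrist"):cv2.imwrite(f"pics/{n}5.png",r.get_image(n)["color"][:,:,::-1])
i=cv2.imread("pics/wrist5.png");s=cv2.imread("pics/scene5.png")
z=lambda i,u,v,w:cv2.resize(i[v-w:v+w,u-w:u+w],(400,400),interpolation=2)
cv2.imwrite("pics/g5.png",np.hstack([z(i,313,220,90),z(s,393,225,60)]))
```

```text
(no output)
```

View pics/g5.png

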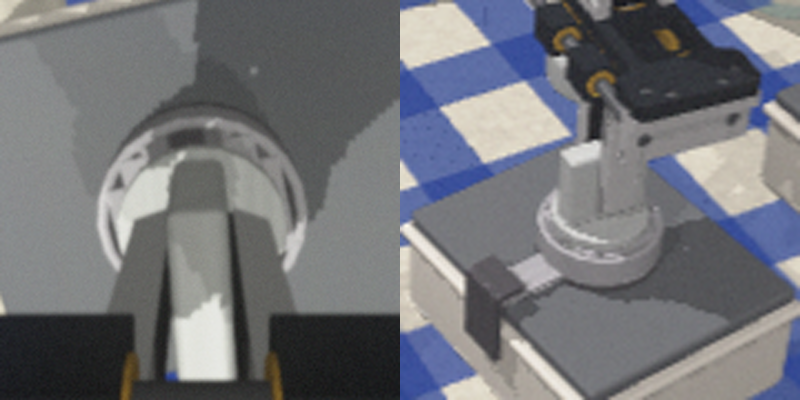

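The tongue is under the keeper at the scene crop's (510,275). The torque jump also shows the stop. I'll nudge it once more, relax, release and retract.

Run:
```python
from h import *
x,y=550.8,4.3
r.reach([x,y,116.3],down(-.14)); print(np.array(r.get_wrist_torque()).round(2),np.array(r.get_wrist_force()).round(1))
r.reach([x,y,116.3],down(-.08)); print(np.array(r.get_wrist_torque()).round(2))
r.gripper_to(50); r.wait(.2); print(r.get_finger_gap())
p=r.get_ee_pos(); r.line_to([p[0],p[1],215],speed=120)
r.reach([525,3,270],down(1.499)); r.wait(.2)
for n in("scene","wrist"):cv2.imwrite(f"pics/{n}6.png",r.get_image(n)["color"][:,:,::-1])
i=cv2.imread("pics/wrist6.png");s=cv2.imread("pics/scene6.png")
z=lambda i,u,v,w:cv2.resize(i[v-w:v+w,u-w:u+w],(400,400),interpolation=2)
cv2.imwrite("pics/g6.png",np.hstack([z(i,313,200,70),z(s,393,225,60)]))
print(r.get_time_s())
```

```text
[ 0.97 -1.04  1.03] [ 4.5  4.1 -2.8]
[ 0.9  -1.03  0.6 ]
49.651392285278504
22.1333
```

View pics/g6.png

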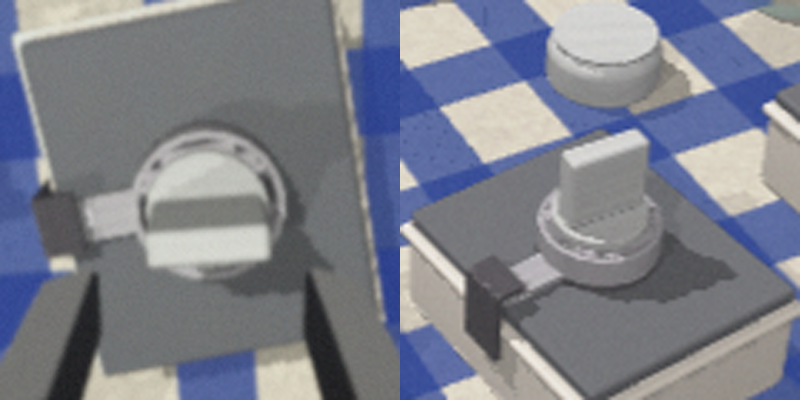

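Run:
```python
from h import *
d=r.get_image("wrist")
Z=lambda u,v:(243+(u+.5)*.35-.5,130+(v+.5)*.35-.5)
def yaw(a,b,z,z2=None):
    v=plane(d,Z(*b),z2 or z)-plane(d,Z(*a),z); return v.round(1),np.arctan2(v[1],v[0])
print("cam c",plane(d,Z(210,203),102))
print("tongue mid",yaw((210,203),(90,217),102,90))
print("tongue edges",yaw((135,197),(88,202),90),yaw((138,233),(90,239),90))
print("lid edge far",yaw((330,0),(20,40),78)); print("lid left",yaw((20,45),(105,372),78),"right",yaw((338,5),(382,315),78))
print("grip top",plane(d,Z(209,248),156),yaw((270,240),(148,247),156), "collar",plane(d,Z(207,208),108))
```

```text
cam c [548.97246608   6.19148821 102.        ]
tongue mid (array([  6.3, -57.4, -12. ]), np.float64(-1.461648891105919))
tongue edges (array([  0.8, -22.4,   0. ]), np.float64(-1.5340932090110913)) (array([  1.3, -23.2,   0. ]), np.float64(-1.5136190758426717))
lid edge far (array([   7.5, -143.1,    0. ]), np.float64(-1.5181655535799266))
lid left (array([169.6,  21.4,   0. ]), np.float64(0.12564435182444494)) right (array([155.3,  18.3,   0. ]), np.float64(0.11717138246400591))
grip top [551.30839784   5.00100835 156.        ] (array([ -0.6, -47.8,   0. ]), np.float64(-1.5835507047073807)) collar [549.4368012    4.73595428 108.        ]
```

```bash
python3 -c "
from cell import r
r.job_done(); print(r.get_time_s())"
```

```text
the job is handed in; nothing more can be done
the job is handed in; nothing more can be done
```

The bar-grip key is now standing upright in the middle grey bin's lock, which is turned home. I let go of the key, moved the arm clear and handed the job in, at about 22 s on the robot clock.

**What I did:** I took the key from the end of the stand, lowered it into the slot with almost no contact force, and turned it clockwise. The twisting moment jumped to about 1 N m at the end of the turn, which I took as the stop.

**Last checks, from the final pictures:**
- **Lock:** the tongue lies under the keeper. It points at −1.46 to −1.53 rad, against about −1.48 rad expected at the stop.
- **Key position:** the collar sits on the cam, about 1.5 mm from its axis.
- **Key tilt:** it stands upright to within about 3°.
- **Robot:** the open gripper was about 110 mm above the key and touching nothing.

**Disagreements:**
- **Cameras:** the fixed cameras put both the key and the lock about 4–5 mm lower in y than the wrist camera did. The scene camera also read about 5–7 mm high in x. I relied on the wrist camera, whose view of the fingertips matched to within about 1.5 px, and both the grasp and the insertion went in cleanly.
- **Measured height:** the top of the grip came out at 117 mm from two wrist views, against 124 mm from the sizes given. I used the given height.
- **Sideways moment:** it rose to about 1 N m while turning, with side forces under 6 N.

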